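# Click the dish stage to 90 degrees

### The arm

A 6-joint arm with a two-finger parallel gripper is mounted at the origin on the work surface. World frame = base frame: x ahead of the robot, y to its left, z up, the work surface at z = 0. Lengths are in m, angles in rad, forces in N, time in s.
With the tool pointing down it reaches from about 0.325 to 0.775 m from the base axis. Payload 5.5 kg.
Tool frame: the origin (TCP) lies at the very end of the fingers, on their centre line; the grasp point (between the pads) lies 19 mm behind it; z points along the fingers, y is the line along which they close (so a half turn about z gives the same grasp; the last joint's range is limited). The gripper opens to 88 mm and grips with 3 to 60 N. Pads are 20 mm wide; open, the fingers measure 115 mm over their backs; the gripper's body (75 mm by 178 mm) begins 61 mm behind the grasp point.
Start: joints at [-1.316, 0.091, 1.231, -0, 1.82, -0.057], TCP at [0.184, -0.571, 0.223] pointing down, gripper open.
Joint ranges: [-2.87, 2.87], [-0.86, 2.18], [0.17, 2.46], [-1.51, 4.65], [0.06, 2.69], [-2.65, 2.65]. Speed limits (rad/s): [2.57, 2.57, 3.01, 3.14, 3.14, 3.14].

### API

Orientations are given as a rotation vector (axis times angle).
In Python, from cell import r, grab_frame, calibration, workorder, outline_of gives the robot as it stands.
- The arm moves only by the tool apply_moves, never from a script. Its argument "increments" is a list of rows, each an object of numbers: "dx", "dy", "dz": the shift along the world's x, y, z in cm; "roll": the turn about the world's z in degrees. In form: [{"dx": .., "dy": .., "dz": .., "roll": ..}, ...]. A call has 1 to 5 rows; each row is the pose to reach, as a shift and turn from the pose commanded when the call began; what a row does not reach only later rows make up. A row lasts 1/12 s, in which the tool goes at most 41.7 mm and 7.16 degrees, less where a joint would pass 70% of its speed; a pose out of reach is approached as far as the arm can. A call with a gripper value outside its range is refused whole. "jaw" is the finger opening in cm, from 0 to 8.78, set as the call begins (left out, the last holds). The fingers move at their own pace and stop on an object; the grip force is fixed at half the most. Time passes only in rows, so rows that repeat a pose let the fingers close. It gives the time, the measured TCP pose, the force, the opening and the grip force at its end, in the units of the state.
- r.read_state(): the state, without advancing time (a new reading comes with each control period).
- grab_frame(name): name is "side" or "top" or "wrist"; returns (picture, depth): 480x640x3 uint8, red, green, blue; 480x640 float32, m along the optical axis (not along the pixel's ray), 0 where there is no reading.
- calibration(name): a dict with "vertical_fov" (degrees; the focal length in pixels is half the picture's height over the tangent of half this angle, whatever the lens; pixels are square), "cx", "cy" (the principal point, pixels), "extrinsics" (4x4, takes a point from camera to world coordinates). Camera axes: x right, y down, z forward; pixel columns grow to the right and rows downward; lengths in m; the calibration is good to about 2 mm. A picture is of the moment at which its call begins: read the wrist's pose just before it. calibration takes no time and is no camera call; for the wrist camera it gives the pose at the moment of the call.
- workorder.close_job(): hands the job in; it is judged then, once.
Trained networks look in the newest picture that a camera, given by its name, has taken for a name from the list of things; names that differ only in an ending like _2 or _b are one class to them, and where a whole thing is asked for, a point or a joint stands for the part that bears it (a point fixed in the world has none). Each returns a list of dicts, best first, with "confidence" (0 to 1); they miss things now and then, are a little off and sometimes report something else, mostly with a low value. They report only what shows in the picture. A call takes as long as a camera call. They do not tell look-alikes from the thing itself.
- outline_of(camera, target): "region" (480x640 bool, what is visible of it) and "extent" ([left, top, right, bottom] in pixels, round what is visible of it).
The state is a dict: "clock": time; "joint_positions": joint angles; "qd": joint speeds; "tau": joint torques, N m; "ee_pos": TCP position; "tcp_rot": TCP orientation; "ft_force": force on the tool from outside, world axes, zero at the start; "moment": the same for the moment, N m; "gripper_width": finger opening in m; "finger_force": force on a finger pad.
Only numpy, scipy, OpenCV 4.12 (cv2) and the standard library are available. Lean on these libraries where they do the work, as an engineer would, in place of code of your own. Each camera call takes 0.05 s, during which the arm holds its last target. There are 200 camera calls.

### The job

Set the indexing stage that carries the petri dish to 90 degrees for its next picture: turn it by its upright blue post until the post stands exactly three clicks (three dots) counter-clockwise, seen from above, from the red zero mark, clicked into place, and let go. Leave the other stage, the one carrying the yellow tube rack, as it is turned now.

Things in the scene. Friction and masses are not known exactly. Their poses are not given: they have to be found in the camera images.
- dish_stage: Fixed grey base (210 mm across, 30 high) of the stage with the clear petri dish of brown seeds; origin at its underside's centre, z up. Red zero mark on its own +x axis, then a white dot every 30 degrees: one per click. On it turns, about z, a black disc 176 mm across (top 40 mm above the bench) with the dish (92 across, top at 55 mm) fixed on it. The rack stage is alike, 320 mm or more away.
- dish_post (a point): Blue upright round grip post of the petri-dish stage: 18 mm across, 72 mm from the turning axis, from 40 to 100 mm above the bench. This point is on the post's axis, 80 mm above the bench (20 mm below its top). A white line beside it points outward to the dots. It goes round with the disc; its x axis points outward from the turning axis.
- dish_turn (a joint): Angle of the dish stage, rad: the post's angle about the base's axis from the red zero mark, counter-clockwise from above positive. Clicks every 30 degrees (0.524), where the post is at a dot or the mark; let go between, it snaps to the nearer. Needs about 5 N at the post. Stops at -75 and 200 degrees. Starts at the zero mark or one click either side of it.
- rack_post (a point): The blue grip post of the other stage, the one carrying the yellow tube rack; same sizes and the same point on the post (80 mm above the bench, 72 mm from its axis). Not to be turned.
Not all that is in view belongs to the job. Leave any orange or purple look-alike of the dish_stage alone.

How it is judged:
By the outcome, as a careful person would: the job done as asked, in the order asked, and still so for the second after the job is handed in, with the robot touching nothing.
It also fails if it takes over 42 s, if anything falls off the work surface, if the arm or the gripper's body presses on something with over 40 N, if the wrist force passes 120 N, or if a joint passes its speed limit or range.

## Working session

There is one attempt and no reset: what is moved stays moved. The work goes in short steps, Python scripts to look and compute and a tool call to move; the robot and the scene stay as the last step left them, time stands still between calls to the robot, and variables do not carry over. Pictures are saved under pics/ and viewed, at most 10 in all, crops included, and the job is handed in when it is done.

Besides the shell and the picture viewer there is one more tool, called after "Call:" as name(argument=value, ...) on one line, values as JSON. apply_moves: Moves the arm, as the interface text tells. Its arguments: {"type":"object","properties":{"increments":{"type":"array"},"jaw":{"type":"number"}},"required":["increments"]}

```bash
mkdir -p pics
cat > h.py <<'E'
import numpy as np, cv2
from cell import r, grab_frame, calibration, workorder, outline_of
def K(n):
    c=calibration(n); return 240/np.tan(np.radians(c["vertical_fov"])/2),c["cx"],c["cy"],np.array(c["extrinsics"])
def pts(n,uv,d):
    f,cx,cy,E=K(n); uv=np.asarray(uv,float); d=np.asarray(d,float)
    p=np.stack([(uv[:,0]-cx)/f*d,(uv[:,1]-cy)/f*d,d],1); return p@E[:3,:3].T+E[:3,3]
def at_z(n,uv,z):
    f,cx,cy,E=K(n); uv=np.atleast_2d(np.asarray(uv,float))
    ray=np.c_[(uv[:,0]-cx)/f,(uv[:,1]-cy)/f,np.ones(len(uv))]@E[:3,:3].T
    return E[:3,3]+ray*((z-E[2,3])/ray[:,2])[:,None]
def proj(n,P):
    f,cx,cy,E=K(n); q=(np.atleast_2d(P)-E[:3,3])@E[:3,:3]; return np.c_[q[:,0]/q[:,2]*f+cx,q[:,1]/q[:,2]*f+cy]
def save(n,im): cv2.imwrite("pics/"+n,im[:,:,::-1])
E
python3 - <<'E'
from h import *
im,d=grab_frame("top"); save("top.png",im)
for t in ["dish_stage","dish_post","rack_post"]:
    for o in outline_of("top",t):
        m=o["region"]; v,u=np.nonzero(m&(d>0)); p=pts("top",np.c_[u,v],d[v,u])
        print(t,round(o["confidence"],2),o["extent"],np.median(p,0).round(3),p[:,2].max().round(3))
print(r.read_state()["tcp_rot"])
E
```

```text
dish_stage 0.77 [288.4, 175.2, 370.9, 256.4] [ 0.535 -0.22   0.04 ] 0.109
dish_stage 0.64 [297.6, 282.9, 379.9, 364.6] [ 0.253 -0.237  0.041] 0.109
dish_stage 0.57 [442.2, 255.7, 523.8, 335.8] [ 0.32  -0.609  0.04 ] 0.111
dish_post 0.77 [296.4, 179.7, 369.0, 247.3] [ 0.537 -0.22   0.042] 0.109
dish_post 0.65 [308.5, 291.6, 376.9, 356.5] [ 0.253 -0.237  0.043] 0.109
dish_post 0.62 [452.3, 263.1, 518.9, 326.0] [ 0.321 -0.613  0.043] 0.111
rack_post 0.64 [120.9, 198.2, 188.3, 262.0] [0.493 0.227 0.044] 0.146
[-3.10228656e+00 -4.87561790e-01  1.90355152e-04]
```

View pics/top.png

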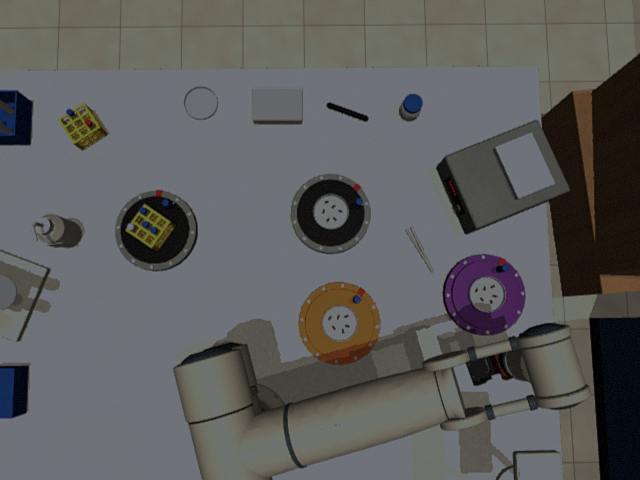

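Candidates: the black-disc grey stage with a dish at (330,213); the orange look-alike at (340,322); the purple look-alike at (484,294); the rack stage at (156,230). I choose the grey one at (330,213), whose post shows near (360,201) and red mark near (357,188). A close crop will check it.

Run:
```python
from h import *
im,d=grab_frame("top"); o=outline_of("top","dish_stage")
save("crop.png",cv2.resize(im[165:265,280:380],(600,600),interpolation=cv2.INTER_CUBIC))
sub=np.zeros(d.shape,bool); sub[165:265,280:380]=1
hsv=cv2.cvtColor(im,cv2.COLOR_RGB2HSV); H,S,V=hsv[...,0].astype(int),hsv[...,1],hsv[...,2]
m=[x for x in o if x["extent"][0]<330<x["extent"][2] and x["extent"][1]<213<x["extent"][3]][0]["region"]
c,ax,_=cv2.fitEllipse(max(cv2.findContours(m.astype(np.uint8),0,1)[0],key=len))
for z in (0.015,0.03): C=at_z("top",c,z)[0]; print("centre",C.round(4),"ell",c,ax)
red=sub&((H<8)|(H>172))&(S>120)&(V>60); v,u=np.nonzero(red); R=at_z("top",[u.mean(),v.mean()],.03)[0]
print("red",len(u),u.mean(),v.mean(),R.round(4),np.linalg.norm((R-C)[:2]),np.degrees(np.arctan2(*(R-C)[1::-1])))
b=sub&(H>100)&(H<130)&(S>130)&(V>40); v,u=np.nonzero(b); P=pts("top",np.c_[u,v],d[v,u]); t=P[:,2]>.09
print("post top",len(u),t.sum(),P[t].mean(0).round(4)); Pm=P[t].mean(0)
print(np.linalg.norm((Pm-C)[:2]),np.degrees(np.arctan2(*(Pm-C)[1::-1])))
s=r.read_state(); print(s["clock"],s["ee_pos"],K("top")[3].round(3))
```

```text
centre [ 0.5402 -0.2198  0.015 ] ell (330.1336669921875, 213.47491455078125) (80.03536224365234, 80.45946502685547)
centre [ 0.5377 -0.2193  0.03  ] ell (330.1336669921875, 213.47491455078125) (80.03536224365234, 80.45946502685547)
red 35 356.2857142857143 187.17142857142858 [ 0.6068 -0.2893  0.03  ] 0.09832412505564102 -45.34774392269143
post top 39 37 [ 0.5561 -0.2891  0.1019]
0.07216348812794354 -75.24641788010531
0.3 [ 0.1840207  -0.57098814  0.22222844] [[-0.015 -0.992  0.123  0.274]
 [-1.     0.013 -0.016 -0.166]
 [ 0.014 -0.123 -0.992  1.639]
 [ 0.     0.     0.     1.   ]]
```

View pics/crop.png

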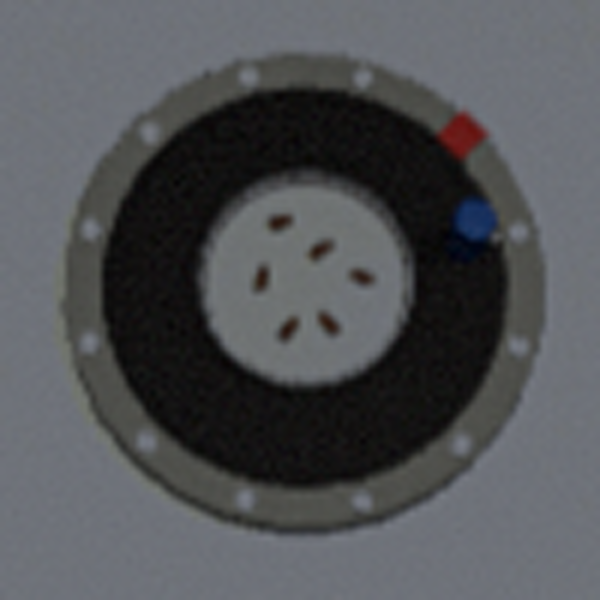

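The crop shows the grey stage, dish with brown seeds, red mark at (463,135) and post at (475,220). The post is one click clockwise of the mark, at azimuth -75.2° with the mark at -45.3°. The post radius measures 72.2 mm, as it should. I therefore need +120°, to about 44.7°. I'll turn the tool so the fingers close tangentially (y at -165°) and roll it with the disc.

Call:
apply_moves(increments=[{"dx": 2.5,"dy": 1.9,"dz": 0,"roll": -6.2},{"dx": 5,"dy": 3.8,"dz": 0,"roll": -12.4},{"dx": 7.5,"dy": 5.6,"dz": 0,"roll": -18.6},{"dx": 10,"dy": 7.5,"dz": 0,"roll": -24.8},{"dx": 12.4,"dy": 9.4,"dz": 0,"roll": -31}], jaw=6)

```text
clock: 0.72
ee_pos: [0.3091, -0.4761, 0.2226]
tcp_rot: [-3.12, 0.368, -0.0]
ft_force: [-0.0, -0.4, 1.0]
gripper_width: 0.0609
finger_force: 0.0
```

Call:
apply_moves(increments=[{"dx": 2.5,"dy": 1.9,"dz": 0,"roll": -6.2},{"dx": 5,"dy": 3.8,"dz": 0,"roll": -12.4},{"dx": 7.5,"dy": 5.6,"dz": 0,"roll": -18.6},{"dx": 10,"dy": 7.5,"dz": 0,"roll": -24.8},{"dx": 12.4,"dy": 9.4,"dz": 0,"roll": -31}])

```text
clock: 1.13
ee_pos: [0.4332, -0.382, 0.2226]
tcp_rot: [2.908, -1.188, 0.0]
ft_force: [1.0, -0.3, -0.4]
gripper_width: 0.0601
finger_force: 0.0
```

Call:
apply_moves(increments=[{"dx": 2.5,"dy": 1.9,"dz": 0,"roll": -6.2},{"dx": 5,"dy": 3.8,"dz": 0,"roll": -12.4},{"dx": 7.5,"dy": 5.6,"dz": 0,"roll": -18.6},{"dx": 10,"dy": 7.5,"dz": 0,"roll": -24.8},{"dx": 12.4,"dy": 9.4,"dz": 0,"roll": -31}])

```text
clock: 1.55
ee_pos: [0.5572, -0.288, 0.2225]
tcp_rot: [2.485, -1.922, 0.0]
ft_force: [-0.5, -1.0, 1.0]
gripper_width: 0.0599
finger_force: 0.0
```

Run:
```python
from h import *
im,d=grab_frame("wrist"); save("w1.png",im)
hsv=cv2.cvtColor(im,cv2.COLOR_RGB2HSV); H,S,V=hsv[...,0].astype(int),hsv[...,1],hsv[...,2]
v,u=np.nonzero((H>100)&(H<130)&(S>130)&(V>40)&(d>0)); P=pts("wrist",np.c_[u,v],d[v,u]); t=(P[:,2]>.09)&(P[:,2]<.11)
uv=np.c_[u,v][t]; print(len(u),t.sum(),uv.mean(0),P[t].mean(0).round(4),np.median(P[t],0).round(4),P[t].min(0),P[t].max(0))
```

```text
1787 832 [453.94471154 271.37259615] [ 0.4369 -0.2805  0.0976] [ 0.326  -0.2804  0.0984] [ 0.30765475 -0.29366285  0.09003822] [ 0.56982985 -0.26578656  0.10051178]
```

View pics/w1.png

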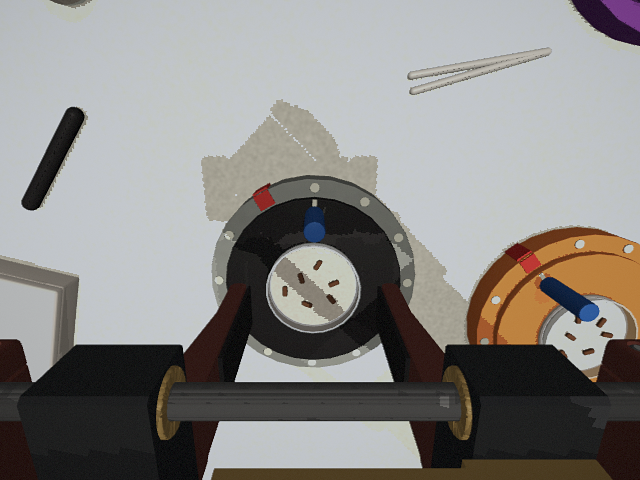

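The wrist view shows the post at (315,230), roughly centred between the fingers, with red mark at (263,196) and orange look-alike off to the right. The blue mean mixed in the orange stage's post, so I'll restrict it.

Run:
```python
from h import *
im,d=grab_frame("wrist")
hsv=cv2.cvtColor(im,cv2.COLOR_RGB2HSV); H,S,V=hsv[...,0].astype(int),hsv[...,1],hsv[...,2]
v,u=np.nonzero((H>100)&(H<130)&(S>130)&(V>40)&(d>0)); k=u<400; u,v=u[k],v[k]; P=pts("wrist",np.c_[u,v],d[v,u]); t=(P[:,2]>.0975)
q=P[t]; print(t.sum(),q.min(0),q.max(0)); c,rad=cv2.minEnclosingCircle((q[:,:2]*1000).astype(np.float32)); print(c,rad)
k=(H<8)|(H>172); k&=(S>150)&(V>60); k[:,:230]=0;k[:,300:]=0;k[:170]=0;k[215:]=0; v,u=np.nonzero(k); print(len(u),at_z("wrist",[u.mean(),v.mean()],.03))
s=r.read_state(); print(s["ee_pos"],s["joint_positions"])
```

```text
370 [ 0.54684673 -0.30006987  0.0975028 ] [ 0.56405455 -0.28342199  0.10149513]
(555.5584716796875, -291.43450927734375) 8.864574432373047
319 [[ 0.60597363 -0.2925722   0.03      ]]
[ 0.55872339 -0.28581715  0.22169005] [-5.27901785e-01  1.67255687e-01  1.14974349e+00  1.57809871e-03
  1.82554834e+00  2.35325612e+00]
```

Call:
apply_moves(increments=[{"dx": 0,"dy": -0.1,"dz": -4,"roll": 0},{"dx": 0,"dy": -0.15,"dz": -8,"roll": 0},{"dx": 0,"dy": -0.15,"dz": -11,"roll": 0},{"dx": 0,"dy": -0.15,"dz": -11,"roll": 0},{"dx": 0,"dy": -0.15,"dz": -11,"roll": 0}])

```text
clock: 2.07
ee_pos: [0.5546, -0.2904, 0.1109]
tcp_rot: [2.49, -1.915, -0.007]
ft_force: [0.5, 0.3, 0.3]
gripper_width: 0.06
finger_force: 0.0
```

Call:
apply_moves(increments=[{"dx": 0.1,"dy": 0,"dz": -2,"roll": 0},{"dx": 0.1,"dy": 0,"dz": -4,"roll": 0},{"dx": 0.1,"dy": 0,"dz": -4.7,"roll": 0},{"dx": 0.1,"dy": 0,"dz": -4.7,"roll": 0},{"dx": 0.1,"dy": 0,"dz": -4.7,"roll": 0}])

```text
clock: 2.48
ee_pos: [0.5577, -0.2912, 0.068]
tcp_rot: [-2.49, 1.915, -0.004]
ft_force: [-0.1, -0.7, 0.4]
gripper_width: 0.0601
finger_force: 0.0
```

Call:
apply_moves(increments=[{"dx": 0,"dy": 0,"dz": 0,"roll": 0},{"dx": 0,"dy": 0,"dz": 0,"roll": 0},{"dx": 0,"dy": 0,"dz": 0,"roll": 0},{"dx": 0,"dy": 0,"dz": 0,"roll": 0},{"dx": 0,"dy": 0,"dz": 0,"roll": 0}], jaw=0.5)

```text
clock: 2.9
ee_pos: [0.5572, -0.2907, 0.0661]
tcp_rot: [-2.49, 1.915, -0.001]
ft_force: [-0.3, 0.6, -0.3]
gripper_width: 0.0303
finger_force: 0.0
```

Call:
apply_moves(increments=[{"dx": 0,"dy": 0,"dz": 0,"roll": 0},{"dx": 0,"dy": 0,"dz": 0,"roll": 0},{"dx": 0,"dy": 0,"dz": 0,"roll": 0},{"dx": 0,"dy": 0,"dz": 0,"roll": 0},{"dx": 0,"dy": 0,"dz": 0,"roll": 0}])

```text
clock: 3.32
ee_pos: [0.5571, -0.2905, 0.0657]
tcp_rot: [-2.49, 1.915, -0.0]
ft_force: [0.2, -0.8, 0.1]
gripper_width: 0.0173
finger_force: 30.0
```

Run:
```python
import numpy as np
for c in range(5):
    a0=-75.2+24*c; f=lambda a:7.2*np.array([np.cos(np.radians(a)),np.sin(np.radians(a))])
    print([tuple((f(a0+4.8*k)-f(a0)).round(2)) for k in range(1,6)])
```

```text
[(np.float64(0.58), np.float64(0.18)), (np.float64(1.14), np.float64(0.4)), (np.float64(1.67), np.float64(0.68)), (np.float64(2.19), np.float64(0.99)), (np.float64(2.67), np.float64(1.35))]
[(np.float64(0.45), np.float64(0.4)), (np.float64(0.87), np.float64(0.83)), (np.float64(1.25), np.float64(1.3)), (np.float64(1.59), np.float64(1.8)), (np.float64(1.89), np.float64(2.32))]
[(np.float64(0.25), np.float64(0.55)), (np.float64(0.46), np.float64(1.11)), (np.float64(0.62), np.float64(1.7)), (np.float64(0.73), np.float64(2.29)), (np.float64(0.78), np.float64(2.89))]
[(np.float64(0.01), np.float64(0.6)), (np.float64(-0.03), np.float64(1.2)), (np.float64(-0.13), np.float64(1.8)), (np.float64(-0.27), np.float64(2.39)), (np.float64(-0.46), np.float64(2.96))]
[(np.float64(-0.24), np.float64(0.55)), (np.float64(-0.52), np.float64(1.09)), (np.float64(-0.85), np.float64(1.59)), (np.float64(-1.22), np.float64(2.07)), (np.float64(-1.62), np.float64(2.52))]
```

Call:
apply_moves(increments=[{"dx": 0.58,"dy": 0.18,"dz": 0,"roll": 4.8},{"dx": 1.14,"dy": 0.4,"dz": 0,"roll": 9.6},{"dx": 1.67,"dy": 0.68,"dz": 0,"roll": 14.4},{"dx": 2.19,"dy": 0.99,"dz": 0,"roll": 19.2},{"dx": 2.67,"dy": 1.35,"dz": 0,"roll": 24}])

```text
clock: 3.73
ee_pos: [0.5849, -0.2774, 0.0657]
tcp_rot: [-2.836, 1.35, -0.004]
ft_force: [4.0, -0.7, -2.0]
gripper_width: 0.0174
finger_force: 30.0
```

Call:
apply_moves(increments=[{"dx": 0.45,"dy": 0.4,"dz": 0,"roll": 4.8},{"dx": 0.87,"dy": 0.83,"dz": 0,"roll": 9.6},{"dx": 1.25,"dy": 1.3,"dz": 0,"roll": 14.4},{"dx": 1.59,"dy": 1.8,"dz": 0,"roll": 19.2},{"dx": 1.89,"dy": 2.32,"dz": 0,"roll": 24}])

```text
clock: 4.15
ee_pos: [0.6043, -0.2548, 0.0658]
tcp_rot: [3.054, -0.732, 0.007]
ft_force: [8.0, -2.3, -3.2]
gripper_width: 0.0175
finger_force: 30.0
```

Call:
apply_moves(increments=[{"dx": 0.25,"dy": 0.55,"dz": 0,"roll": 4.8},{"dx": 0.46,"dy": 1.11,"dz": 0,"roll": 9.6},{"dx": 0.62,"dy": 1.7,"dz": 0,"roll": 14.4},{"dx": 0.73,"dy": 2.29,"dz": 0,"roll": 19.2},{"dx": 0.78,"dy": 2.89,"dz": 0,"roll": 24}])

```text
clock: 4.57
ee_pos: [0.6133, -0.2257, 0.0657]
tcp_rot: [3.138, -0.08, 0.01]
ft_force: [11.7, -3.6, -4.6]
gripper_width: 0.0175
finger_force: 30.0
```

Call:
apply_moves(increments=[{"dx": 0.01,"dy": 0.6,"dz": 0,"roll": 4.8},{"dx": -0.03,"dy": 1.2,"dz": 0,"roll": 9.6},{"dx": -0.13,"dy": 1.8,"dz": 0,"roll": 14.4},{"dx": -0.27,"dy": 2.39,"dz": 0,"roll": 19.2},{"dx": -0.46,"dy": 2.96,"dz": 0,"roll": 24}])

```text
clock: 4.98
ee_pos: [0.6093, -0.1943, 0.0657]
tcp_rot: [3.087, 0.577, 0.012]
ft_force: [14.5, 0.8, -5.2]
gripper_width: 0.0173
finger_force: 30.0
```

Call:
apply_moves(increments=[{"dx": -0.24,"dy": 0.55,"dz": 0,"roll": 4.8},{"dx": -0.52,"dy": 1.09,"dz": 0,"roll": 9.6},{"dx": -0.85,"dy": 1.59,"dz": 0,"roll": 14.4},{"dx": -1.22,"dy": 2.07,"dz": 0,"roll": 19.2},{"dx": -1.62,"dy": 2.52,"dz": 0,"roll": 24}])

```text
clock: 5.4
ee_pos: [0.592, -0.1673, 0.0657]
tcp_rot: [-2.899, -1.208, -0.01]
ft_force: [10.8, 5.3, -2.8]
gripper_width: 0.0173
finger_force: 30.0
```

Call:
apply_moves(increments=[{"dx": 0,"dy": 0,"dz": 0,"roll": 0},{"dx": 0,"dy": 0,"dz": 0,"roll": 0},{"dx": 0,"dy": 0,"dz": 0,"roll": 0}])

```text
clock: 5.65
ee_pos: [0.5922, -0.1675, 0.0657]
tcp_rot: [-2.901, -1.202, -0.01]
ft_force: [10.6, 6.9, -2.5]
gripper_width: 0.0176
finger_force: 30.0
```

Call:
apply_moves(increments=[{"dx": 0,"dy": 0,"dz": 0,"roll": 0},{"dx": 0,"dy": 0,"dz": 0,"roll": 0},{"dx": 0,"dy": 0,"dz": 0,"roll": 0},{"dx": 0,"dy": 0,"dz": 0,"roll": 0},{"dx": 0,"dy": 0,"dz": 0,"roll": 0}], jaw=6)

```text
clock: 6.07
ee_pos: [0.5895, -0.1705, 0.0656]
tcp_rot: [-2.904, -1.198, 0.001]
ft_force: [-0.3, 0.2, -0.3]
gripper_width: 0.0473
finger_force: 0.0
```

Call:
apply_moves(increments=[{"dx": 0,"dy": 0,"dz": 0,"roll": 0},{"dx": 0,"dy": 0,"dz": 2,"roll": 0},{"dx": 0,"dy": 0,"dz": 5,"roll": 0},{"dx": 0,"dy": 0,"dz": 8,"roll": 0},{"dx": 0,"dy": 0,"dz": 11,"roll": 0}])

```text
clock: 6.48
ee_pos: [0.5892, -0.1702, 0.1766]
tcp_rot: [-2.904, -1.198, 0.001]
ft_force: [0.4, 0.1, -0.3]
gripper_width: 0.0604
finger_force: 0.0
```

Call:
apply_moves(increments=[{"dx": -3,"dy": 0,"dz": 2.5,"roll": 0},{"dx": -6,"dy": 0,"dz": 5,"roll": 0},{"dx": -9,"dy": 0,"dz": 8,"roll": 0},{"dx": -12,"dy": 0,"dz": 8,"roll": 0},{"dx": -12,"dy": 0,"dz": 8,"roll": 0}])

```text
clock: 6.9
ee_pos: [0.4669, -0.1706, 0.2596]
tcp_rot: [2.901, 1.195, 0.005]
ft_force: [-0.7, 0.2, -0.4]
gripper_width: 0.0606
finger_force: 0.0
```

Run:
```python
from h import *
im,d=grab_frame("wrist"); save("w2.png",im)
t,_=grab_frame("top"); save("t2.png",cv2.resize(t[140:290,100:400],(800,400)))
```

```text
(no output)
```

View pics/w2.png

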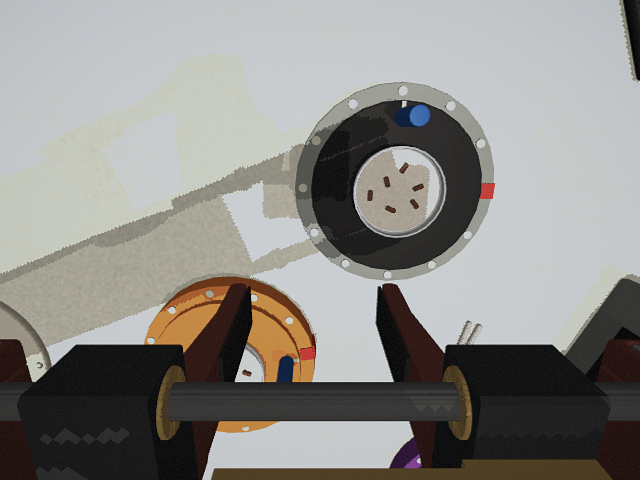

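View pics/t2.png

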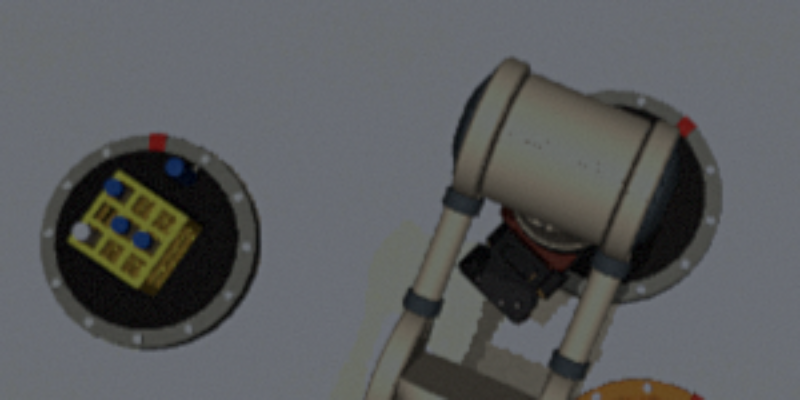

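The wrist view has the red mark at (487,190), with dots counter-clockwise at (481,144), (451,105) and (403,91). The post's white line at (404,103) points at the third dot. In the top view the rack stage is turned as it was before, and the arm is clear of everything.

```bash
python3 -c "
from h import *
print(workorder.close_job())"
```

```text
the job is handed in; nothing more can be done
None
```

The dish stage was turned 120° counter-clockwise and released at the third dot (90°), checked in the wrist picture; the rack stage was left as it was, and the job is handed in.

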